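# Turn the blue ring plate over beneath the dust shelf

### The job

The blue rings have dried: turn the blue plate over beneath the low clear shelf by its blue crank handle, over the top and all the way to its other stop, so that the copper rings on its underside now face up, and let go. Leave the yellow and the green plates as they are.

Things in the scene. Friction and masses are not known exactly. Their poses are not given: they have to be found in the camera images.
- blue_plate (a joint): angle of the blue plate (170 x 120 x 8 mm): 0 blue face up, handle level on the robot's left of the spindle; 1.57 plate on edge, handle straight above the spindle; 3.14 copper face up, handle level on the robot's right. Stops at 0 and 3.14; stays where left (friction 0.12 N m). Level spindle, 105 mm above the table, under a clear shelf (underside 185 mm up)
- blue_plate_grip (a point): middle of the blue crank handle: bar 16 mm thick, parallel to the spindle, reaching 60 mm towards the robot from the metal crank arm; fixed to the arm, it turns in the fingers. 60 mm from the spindle axis, 105 mm in front of the shelf, open above. Axes: x along the spindle, away from the robot; y from the spindle axis out to the handle; roll equals the joint angle
- yellow_plate_grip (a point): middle of the yellow crank handle, same sizes and axes; its plate lies yellow face up, handle on the robot's left. Leave alone. The three plates stand side by side in any order, spindles about 240 mm apart and roughly pointing away from the robot; small jars stand on the shelf above them
- green_plate_grip (a point): middle of the green crank handle, same sizes and axes; its plate is already turned, copper face up, handle on the robot's right. Leave alone

How it is judged:
On the way:
1. the blue plate stands on edge, half-way over (value of joint blue_plate above 1.5 rad), for 0.05 s.
At the end, for the whole second after the job is handed in: The blue plate is turned over, copper rings up, within 0.2 rad (11 degrees) of its far stop and at rest; the yellow and green handles are within 20 mm of where they were at the start (value of joint blue_plate above 2.94 rad and velocity of joint blue_plate below 0.1 rad/s and distance of each of yellow_plate_grip, green_plate_grip from where it was at the start of the episode below 0.02 m); the robot touches nothing.
It fails at once if the yellow or the green plate is turned (its handle moved more than 30 mm) (distance of any of yellow_plate_grip, green_plate_grip from where it was at the start of the episode above 0.03 m).
It also fails if it takes over 35 s, if anything falls off the work surface, if the arm or the gripper's body presses on something with over 40 N, if the wrist force passes 120 N, or if a joint passes its speed limit or range.

### The arm

A 7-joint arm with a two-finger parallel gripper is mounted at the origin on the work surface. World frame = base frame: x ahead of the robot, y to its left, z up, the work surface at z = 0. Lengths are in m, angles in rad, forces in N, time in s.
With the tool pointing down it reaches from about 0.425 to 0.925 m from the base axis. Payload 6.8 kg.
Tool frame: the origin (TCP) lies at the very end of the fingers, on their centre line; the grasp point (between the pads) lies 19 mm behind it; z points along the fingers, y is the line along which they close (so a half turn about z gives the same grasp; the last joint's range is limited). The gripper opens to 85 mm and grips with 20 to 120 N. Pads are 22 mm wide; open, the fingers measure 114 mm over their backs; the gripper's body (76 mm by 85 mm) begins 54 mm behind the grasp point. The pads swing forward as they close: fully open they stand 13 mm farther back than shut.
Start: joints at [-1.293, 0.477, 0.022, 1.555, -0.011, 1.109, -0.083], TCP at [0.254, 0.625, 0.231] pointing down, gripper open.
Joint ranges: [-2.96, 2.96], [-0.34, 2.1], [-1.41, 1.46], [0.24, 2.44], [-1.37, 4.51], [0.17, 1.92], [-2.96, 2.96]. Speed limits (rad/s): [2.39, 2.39, 3.14, 3.14, 3.14, 3.14, 3.14].

### API

Orientations are given as a unit quaternion [w, x, y, z].
In Python, from station import get_obs, read_camera, hand_in gives the robot as it stands.
- The arm moves only by the tool arm_command, never from a script. Its argument "commands" is one flat list of numbers, 7 for each row, row after row: the shift along the tool's x, y, z in m, then the turn, a rotation vector about the tool's x, y, z in degrees, then the opening, from 0 (shut) to 1 (fully open). In form: [tx, ty, tz, rx, ry, rz, fingers, tx, ty, tz, rx, ry, rz, fingers, ...]. A call has 1 to 8 rows; each row is the pose to reach, as a shift and turn from the pose commanded when the call began, along the tool's axes at that moment; what a row does not reach only later rows make up. A row lasts 1/10 s, in which the tool goes at most 50 mm and 8.59 degrees, less where a joint would pass 70% of its speed; a pose out of reach is approached as far as the arm can. A call with a gripper value outside its range is refused whole. The fingers move at their own pace and stop on an object; "force" is the grip in N (left out, the last holds). Time passes only in rows, so rows that repeat a pose let the fingers close. It gives the time, the measured TCP pose, the force, the opening and the grip force at its end, in the units of the state.
- get_obs(): the state, without advancing time (a new reading comes with each control period).
- read_camera(name): name is "scene" or "top" or "wrist"; returns a dict with "img" (384x512x3 uint8, red, green, blue), "camera_matrix" (3x3 intrinsics, pixels), "pose" (4x4, takes a point from camera to world coordinates). Camera axes: x right, y down, z forward; pixel columns grow to the right and rows downward; lengths in m; the calibration is good to about 2 mm. A picture is of the moment at which its call begins. There is no depth.
- hand_in(): hands the job in; it is judged then, once.
The state is a dict: "t": time; "q": joint angles; "joint_vel": joint speeds; "joint_torque": joint torques, N m; "eef_pos": TCP position; "tool_rot": TCP orientation; "contact_force": force on the tool from outside, world axes, zero at the start; "torque": the same for the moment, N m; "gripper_width": opening from 0.0 (shut) to 1.0 (fully open); "grasp_force": force on a finger pad.
Only numpy, scipy, OpenCV 4.12 (cv2) and the standard library are available. Lean on these libraries where they do the work, as an engineer would, in place of code of your own. Each camera call takes 0.05 s, during which the arm holds its last target. There are 200 camera calls.

## Working session

There is one attempt and no reset: what is moved stays moved. The work goes in short steps, Python scripts to look and compute and a tool call to move; the robot and the scene stay as the last step left them, time stands still between calls to the robot, and variables do not carry over. Pictures are saved under pics/ and viewed, at most 10 in all, crops included, and the job is handed in when it is done.

Besides the shell and the picture viewer there is one more tool, called after ">>>" in YAML: its name, and indented under it one key for each argument. arm_command: Moves the arm, as the interface text tells. Its arguments: {"type":"object","properties":{"commands":{"type":"array","items":{"type":"number"}},"force":{"type":"number"}},"required":["commands"]}

```bash
mkdir -p pics; python3 - <<'E'
from station import *
import cv2,numpy as np
o=get_obs();print({k:np.round(v,3) for k,v in o.items()})
ims=[]
for n in("scene","top"):
    c=read_camera(n);print(n,c["camera_matrix"].round(1).tolist(),c["pose"].round(4).tolist())
    cv2.imwrite(f"pics/{n}0.png",c["img"][:,:,::-1])
E
```

```text
{'t': np.float64(0.0), 'q': array([-1.293,  0.478,  0.022,  1.556, -0.011,  1.109, -0.083]), 'joint_vel': array([-0.001, -0.002,  0.001, -0.   , -0.   ,  0.   , -0.001]), 'joint_torque': array([-1.0000e-03, -5.9643e+01,  1.6080e+00, -2.8121e+01,  1.2000e-02,
        9.0000e-03,  0.0000e+00]), 'eef_pos': array([0.254, 0.625, 0.23 ]), 'tool_rot': array([-0.   ,  0.192,  0.981, -0.001]), 'contact_force': array([ 0.242, -0.14 , -0.607]), 'torque': array([-0.015, -0.02 ,  0.022]), 'grasp_force': np.float64(0.0), 'gripper_width': np.float64(1.0)}
scene [[415.5, 0.0, 253.3], [0.0, 415.5, 196.7], [0.0, 0.0, 1.0]] [[0.6, 0.5471, -0.5837, 1.2334], [0.8, -0.4173, 0.4311, -0.3924], [-0.0077, -0.7256, -0.688, 0.8772], [0.0, 0.0, 0.0, 1.0]]
top [[470.6, 0.0, 252.9], [0.0, 470.6, 189.1], [0.0, 0.0, 1.0]] [[-0.0097, -0.992, 0.1259, 0.4575], [-0.9999, 0.0107, 0.0076, 0.0421], [-0.0088, -0.1258, -0.992, 1.3351], [0.0, 0.0, 0.0, 1.0]]
```

View pics/scene0.png

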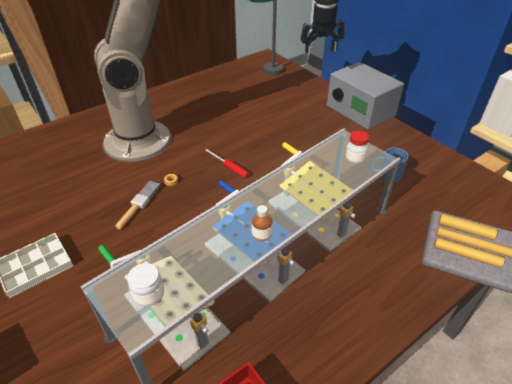

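View pics/top0.png

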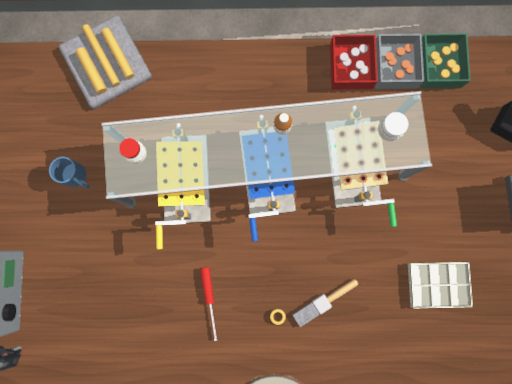

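The scene camera shows blue in the middle, with its handle at about (229,187). In the top view the blue handle is at about (254,230), its crank arm at (263,214), the yellow handle at (159,236) and the green at (393,215). Next I'll measure the handle from both views.

```bash
cat > h.py <<'E'
from station import *
import cv2,numpy as np
def ray(c,uv):
    K,P=c["camera_matrix"],c["pose"]
    d=P[:3,:3]@np.linalg.solve(K,[*uv,1]);return P[:3,3],d
def onz(c,uv,z):
    o,d=ray(c,uv);return o+d*(z-o[2])/d[2]
def tri(c1,u1,c2,u2):
    A=[];b=[]
    for c,u in((c1,u1),(c2,u2)):
        o,d=ray(c,u);d=d/np.linalg.norm(d);M=np.eye(3)-np.outer(d,d);A.append(M);b.append(M@o)
    return np.linalg.lstsq(np.vstack(A),np.hstack(b),rcond=None)[0]
def blue(c,box,lo=(108,150,60),hi=(125,255,255)):
    x0,y0,x1,y1=box
    m=cv2.inRange(cv2.cvtColor(c["img"],cv2.COLOR_RGB2HSV),lo,hi);k=np.zeros_like(m);k[y0:y1,x0:x1]=m[y0:y1,x0:x1]
    n,l,s,ce=cv2.connectedComponentsWithStats(k);i=1+np.argmax(s[1:,4])
    p=np.argwhere(l==i)[:,::-1].astype(float);m=p.mean(0);w,v=np.linalg.eigh(np.cov(p.T));a=v[:,1];t=(p-m)@a
    return len(p),m,m+a*t.min(),m+a*t.max()
E
python3 - <<'E'
from h import *
s=read_camera("scene");t=read_camera("top")
bt=blue(t,(240,217,270,250));bs=blue(s,(212,172,246,200))
print(bt,bs)
print("tri",tri(t,bt[1],s,bs[1]))
for u in bt[1:]:print(onz(t,u,.105))
for u in bs[1:]:print(onz(s,u,.105))
# spindle front boss ~ where crank meets (272,213)
print(onz(t,(274,213),.105), onz(t,(262,122),.105))
E
```

```text
(100, array([253.25, 229.3 ]), array([251.71014165, 217.90404337]), array([254.7192036 , 240.17306533])) (72, array([225.70833333, 186.29166667]), array([232.26721052, 191.01710661]), array([219.25679963, 181.64356393]))
tri [0.50729097 0.05095539 0.11411995]
[0.50797453 0.05156058 0.105     ]
[0.5377295  0.05529664 0.105     ]
[0.47975449 0.04801725 0.105     ]
[0.49831725 0.05570287 0.105     ]
[0.52527976 0.05914722 0.105     ]
[0.47112969 0.05222977 0.105     ]
[ 0.54996901 -0.00316157  0.105     ] [0.79482659 0.02527725 0.105     ]
```

>>> arm_command:
  commands: [-0.226,-0.218,0,0,0,-15,1,-0.226,-0.218,0,0,0,-15,1,-0.226,-0.218,0,0,0,-15,1,-0.226,-0.218,0,0,0,-15,1,-0.226,-0.218,0,0,0,-15,1,-0.226,-0.218,0,0,0,-15,1,-0.226,-0.218,0,0,0,-15,1,-0.226,-0.218,0,0,0,-15,1]

```text
t: 1.0
eef_pos: [0.3827, 0.3358, 0.2315]
tool_rot: [0.0, 0.065, 0.998, -0.0]
contact_force: [0.9, 1.8, -0.5]
gripper_width: 0.998
grasp_force: 0.0
```

```bash
cat >> h.py <<'E'
from scipy.spatial.transform import Rotation as Ro
def go(target,yaw=187):
    o=get_obs();w=o["tool_rot"];R=Ro.from_quat([*w[1:],w[0]])
    T=Ro.from_matrix(np.array([[np.cos(np.radians(yaw)),np.sin(np.radians(yaw)),0],[np.sin(np.radians(yaw)),-np.cos(np.radians(yaw)),0],[0,0,-1]]).astype(float))
    print("t",o["t"],"pos",o["eef_pos"].round(4),"q",o["q"].round(2),"F",o["contact_force"].round(1),"w",o["gripper_width"].round(2))
    print("shift",R.inv().apply(np.array(target)-o["eef_pos"]).round(4),"turn",(R.inv()*T).as_rotvec(degrees=True).round(1))
E
python3 -c "
from h import *
go([.505,.052,.2])"
```

```text
Traceback (most recent call last):
  File "h.py", line 23, in go
    print("t",o["t"],"pos",o["eef_pos"].round(4),"q",o["q"].round(2),"F",o["contact_force"].round(1),"w",o["gripper_width"].round(2))
                                                                                                         ^^^^^^^^^^^^^^^^^^^^^^^^
AttributeError: 'float' object has no attribute 'round'
```

```bash
sed -i 's/o\["gripper_width"\].round(2)/o["gripper_width"]/' h.py
python3 -c "
from h import *
go([.505,.052,.2])"
```

```text
t 1.0 pos [0.3827 0.3358 0.2315] q [-0.89  0.2   0.06  1.95 -0.01  0.99  0.61] F [ 0.9  1.8 -0.5] w 0.9976963834192973
shift [-0.1578 -0.2657  0.0316] turn [ -0.    0.  -14.4]
```

>>> arm_command:
  commands: [-0.158,-0.266,0.03,0,0,-14.4,1,-0.158,-0.266,0.03,0,0,-14.4,1,-0.158,-0.266,0.03,0,0,-14.4,1,-0.158,-0.266,0.03,0,0,-14.4,1,-0.158,-0.266,0.03,0,0,-14.4,1,-0.158,-0.266,0.03,0,0,-14.4,1,-0.158,-0.266,0.03,0,0,-14.4,1,-0.158,-0.266,0.03,0,0,-14.4,1]

```text
t: 1.8
eef_pos: [0.5063, 0.0539, 0.2009]
tool_rot: [0.0, -0.062, 0.998, -0.0]
contact_force: [-0.2, 0.3, -0.6]
gripper_width: 1.002
grasp_force: 0.0
```

```bash
python3 -c "
from h import *
go([.505,.052,.088])
c=read_camera('wrist');cv2.imwrite('pics/w1.png',c['img'][:,:,::-1])
b=blue(c,(0,0,512,384));print(b)
for u in b[1:]:print(onz(c,u,.107))"
```

```text
t 1.8 pos [0.5063 0.0539 0.2009] q [-0.42  0.24  0.23  1.99 -0.07  0.92  1.53] F [-0.2  0.3 -0.6] w 1.0018198065407307
shift [ 0.0015 -0.0016  0.1129] turn [-0.  -0.   0.1]
(4738, array([205.88265091, 331.65280709]), array([255.42273138, 327.92937599]), array([154.96092304, 335.48008277]))
[0.64883827 0.01975957 0.107     ]
[0.6384687  0.06702518 0.107     ]
[ 0.65960216 -0.02930334  0.107     ]
```

View pics/w1.png

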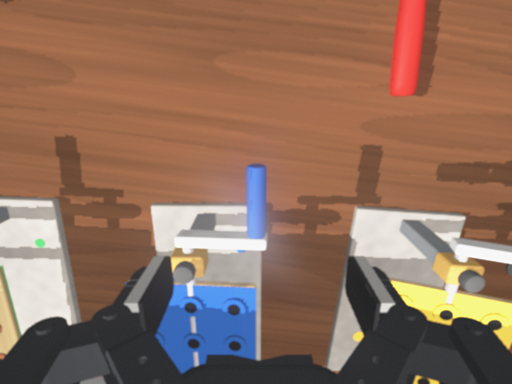

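The wrist view shows the blue bar at column 256, rows 165–238, and the crank arm at about row 240. I'll measure the bar and the crank arm's ends here.

```bash
python3 -c "
from h import *
c=read_camera('wrist')
b=blue(c,(235,150,280,237));print(b)
P=[onz(c,u,.105) for u in b[1:]]
for p in P:print(p)
d=P[1]-P[2];print(np.degrees(np.arctan2(d[1],d[0])))
print(onz(c,(266,241),.105),onz(c,(176,239),.105),onz(c,(194,300),.105))
m=P[0]
go([m[0],m[1],.086])"
```

```text
Traceback (most recent call last):
  File "h.py", line 16, in blue
    n,l,s,ce=cv2.connectedComponentsWithStats(k);i=1+np.argmax(s[1:,4])
                                                     ~~~~~~~~~^^^^^^^^^
ValueError: attempt to get argmax of an empty sequence
```

```bash
python3 -c "
from h import *
c=read_camera('wrist')
print(c['img'][200,256])
b=blue(c,(235,150,280,237),(100,120,50),(130,255,255));print(b)
P=[onz(c,u,.105) for u in b[1:]]
for p in P:print(p)
d=P[1]-P[2];print(np.degrees(np.arctan2(d[1],d[0])))
print(onz(c,(266,241),.105),onz(c,(176,239),.105),onz(c,(194,300),.105))
m=P[0]
go([m[0],m[1],.086])"
```

```text
[112 133 210]
(652, array([250.28220859, 187.88803681]), array([251.31799855, 167.36941613]), array([248.92397035, 214.79424004]))
[0.49774278 0.04933412 0.105     ]
[0.48045391 0.04810196 0.105     ]
[0.52164799 0.05103781 0.105     ]
-175.92348783668155
[0.544345  0.0687816 0.105    ] [ 0.55241558 -0.00942605  0.105     ] [0.61418406 0.00995702 0.105     ]
t 1.95 pos [0.5051 0.0576 0.2012] q [-0.43  0.24  0.22  1.99 -0.07  0.92  1.53] F [0.8 1.2 0. ] w 0.9988856005827217
shift [ 0.0083 -0.0074  0.1152] turn [ 0.1 -0.   0.5]
```

```bash
python3 -c "
from h import *
c=read_camera('wrist')
b=blue(c,(235,150,280,237),(100,80,50),(130,255,255));print(b)
P=[onz(c,u,.105) for u in b[1:]]
for p in P:print(p)
d=P[2]-P[1];print(np.degrees(np.arctan2(d[1],d[0])))
m=P[0]
go([m[0],m[1],.086])"
```

```text
(1260, array([250.4547619 , 200.67063492]), array([250.66789895, 165.96725195]), array([250.23750728, 236.04445045]))
[0.50866081 0.05127266 0.105     ]
[0.47919827 0.04787125 0.105     ]
[0.54117007 0.0550258  0.105     ]
6.585555625566109
t 2.0 pos [0.505  0.0576 0.2013] q [-0.43  0.24  0.22  1.99 -0.07  0.92  1.53] F [-0.3 -0.4  0.2] w 1.0003627840253357
shift [-0.0028 -0.0069  0.1152] turn [ 0.  -0.   0.5]
```

>>> arm_command:
  commands: [0,-0.006,0.04,0,0,0.5,1,0,-0.006,0.08,0,0,0.5,1,0,-0.006,0.113,0,0,0.5,1,0,-0.006,0.113,0,0,0.5,0.5,0,-0.006,0.113,0,0,0.5,0.3]
  force: 30

```text
t: 2.5
eef_pos: [0.5059, 0.0503, 0.0887]
tool_rot: [-0.0, -0.06, 0.998, 0.0]
contact_force: [-0.1, 0.0, -0.7]
gripper_width: 0.69
grasp_force: 0.0
```

>>> arm_command:
  commands: [0,0,0,0,0,0,0,0,0,0,0,0,0,0,0,0,0,0,0,0,0,0,0,0,0,0,0,0,0,0,0,0,0,0,0]
  force: 30

```text
t: 3.0
eef_pos: [0.5069, 0.0511, 0.0896]
tool_rot: [0.001, -0.06, 0.998, 0.001]
contact_force: [-1.1, 4.6, 2.5]
gripper_width: 0.175
grasp_force: 29.8
```

```bash
python3 -c "
from h import *
c=read_camera('wrist');cv2.imwrite('pics/w2.png',c['img'][:,:,::-1])
go([.508,.0513,.086])"
```

```text
t 3.05 pos [0.5069 0.051  0.0896] q [-0.38  0.4   0.2   2.08 -0.13  0.66  1.59] F [-1.   6.1  4.2] w 0.17552779943262425
shift [-0.0011  0.0001  0.0036] turn [ 0.1  0.1 -0.1]
```

View pics/w2.png

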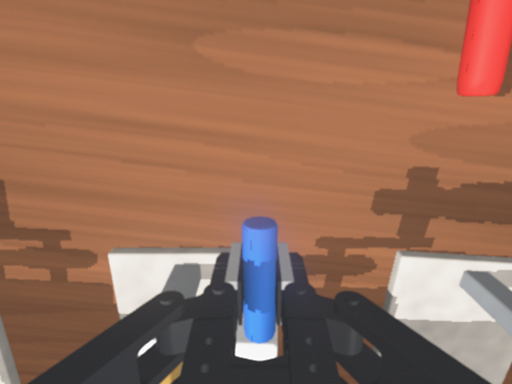

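The blue bar sits centred between the fingers at (259,280), with the opening matching 16 mm. Starting the arc.

>>> arm_command:
  commands: [0,-0.001,-0.0104,0,0,0,0,0,-0.0036,-0.0205,0,0,0,0,0,-0.008,-0.03,0,0,0,0,0,-0.014,-0.0386,0,0,0,0,0,-0.0214,-0.046,0,0,0,0,0,-0.03,-0.052,0,0,0,0,0,-0.03,-0.052,0,0,0,0]

```text
t: 3.75
eef_pos: [0.5102, 0.0241, 0.1431]
tool_rot: [0.001, -0.061, 0.998, 0.003]
contact_force: [-7.5, 13.7, 17.8]
gripper_width: 0.174
grasp_force: 29.9
```

```bash
python3 -c "
from h import *
go([.514,-.0085,.1496])"
```

```text
t 3.75 pos [0.5102 0.0241 0.1431] q [-0.35  0.32  0.23  2.04 -0.11  0.79  1.63] F [-7.5 13.7 17.8] w 0.17376709023291215
shift [ 0.0002 -0.0328 -0.0067] turn [ 0.4  0.2 -0. ]
```

>>> arm_command:
  commands: [0,-0.0085,-0.0072,0,0,0,0,0,-0.0191,-0.0101,0,0,0,0,0,-0.03,-0.011,0,0,0,0,0,-0.0409,-0.0101,0,0,0,0,0,-0.0515,-0.0072,0,0,0,0,0,-0.0615,-0.0026,0,0,0,0,0,-0.0615,-0.0026,0,0,0,0]

```text
t: 4.45
eef_pos: [0.5184, -0.0412, 0.1438]
tool_rot: [0.002, -0.059, 0.998, 0.001]
contact_force: [3.2, 3.1, -2.1]
gripper_width: 0.173
grasp_force: 29.6
```

```bash
python3 -c "
from h import *
go([.522,-.068,.0896])"
```

```text
t 4.45 pos [ 0.5184 -0.0412  0.1438] q [-0.25  0.33  0.25  2.02 -0.12  0.79  1.76] F [ 3.2  3.1 -2.1] w 0.17287632854830814
shift [-0.0002 -0.0271  0.0542] turn [ 0.1  0.2 -0.2]
```

>>> arm_command:
  commands: [0,-0.0089,0.0062,0,0,0,0,0,-0.0166,0.014,0,0,0,0,0,-0.0229,0.0229,0,0,0,0,0,-0.0275,0.0327,0,0,0,0,0,-0.0303,0.0433,0,0,0,0,0,-0.031,0.0541,0,0,0,0,0,-0.031,0.0555,0,0,0,0]

```text
t: 5.15
eef_pos: [0.5237, -0.0679, 0.0912]
tool_rot: [0.003, -0.061, 0.998, 0.003]
contact_force: [-8.9, 14.0, 41.4]
gripper_width: 0.173
grasp_force: 37.4
```

```bash
python3 -c "
from h import *
go([.522,-.068,.0896])
c=read_camera('scene');cv2.imwrite('pics/s3.png',c['img'][100:330,80:420,::-1].repeat(2,0).repeat(2,1))"
```

```text
t 5.15 pos [ 0.5237 -0.0679  0.0912] q [-0.17  0.43  0.23  2.04 -0.16  0.68  1.86] F [-8.9 14.  41.4] w 0.17290305944679335
shift [0.0017 0.0001 0.0016] turn [ 0.3  0.3 -0. ]
```

View pics/s3.png

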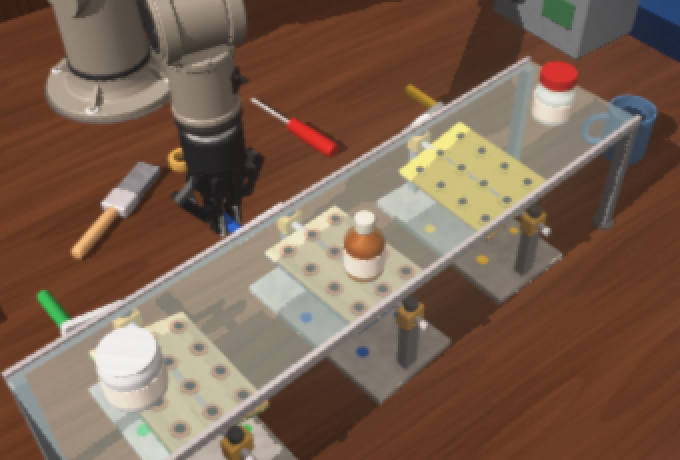

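The copper face is up on the middle plate at about (345,260), and the rising force shows it is on its stop. I'll ease off, release and lift.

>>> arm_command:
  commands: [0,0.001,-0.002,0,0,0,0,0,0.001,-0.002,0,0,0,0.3,0,0.001,-0.002,0,0,0,0.6,0,0.001,-0.002,0,0,0,0.6,0,0.001,-0.002,0,0,0,0.6,0,0.001,-0.03,0,0,0,0.6,0,0.001,-0.07,0,0,0,0.6,0,0.001,-0.11,0,0,0,0.6]

```text
t: 6.0
eef_pos: [0.5195, -0.0722, 0.198]
tool_rot: [-0.001, -0.059, 0.998, -0.0]
contact_force: [0.8, -0.4, -0.1]
gripper_width: 0.601
grasp_force: 0.0
```

>>> arm_command:
  commands: [0,0,-0.02,0,0,0,0.6,0,0,-0.02,0,0,0,0.6,0,0,-0.02,0,0,0,0.6]

```text
t: 6.3
eef_pos: [0.5201, -0.0719, 0.2172]
tool_rot: [0.0, -0.059, 0.998, 0.0]
contact_force: [0.0, -0.4, 0.3]
gripper_width: 0.602
grasp_force: 0.0
```

```bash
python3 -c "
from h import *
go([.522,-.068,.0896])
c=read_camera('wrist');cv2.imwrite('pics/w4.png',c['img'][:,:,::-1])
c=read_camera('top');cv2.imwrite('pics/t4.png',c['img'][:,:,::-1])"
```

```text
t 6.3 pos [ 0.5201 -0.0719  0.2172] q [-0.22  0.25  0.28  1.94 -0.08  0.96  1.79] F [ 0.  -0.4  0.3] w 0.6024741686614767
shift [-0.0023  0.0037  0.1276] turn [ 0.   0.  -0.2]
```

View pics/w4.png

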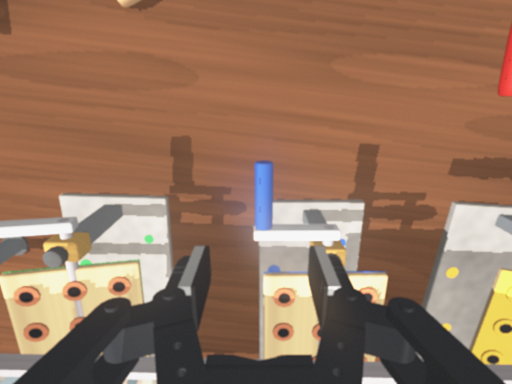

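View pics/t4.png

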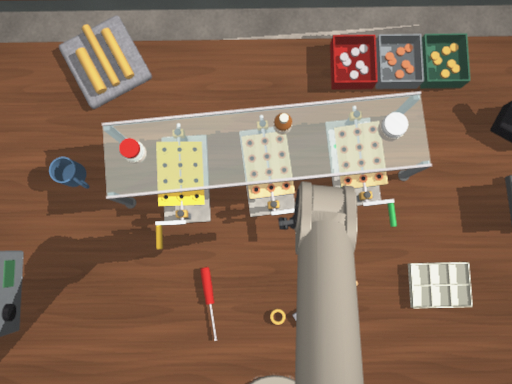

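The wrist view shows the handle at (263,195), free of the fingers, with copper up. The top view shows yellow and green unmoved. I'll check the handle height once before handing in.

```bash
python3 -c "
from h import *
w=read_camera('wrist');s=read_camera('scene')
b=blue(w,(240,150,290,228),(100,80,50),(130,255,255))
bs=blue(s,(180,195,215,222),(100,80,50),(130,255,255))
print(b[0],bs,[tri(w,b[i],s,bs[j]).round(4) for i,j in ((1,1),(2,3),(2,2),(3,3),(3,2))])"
```

```text
1095 (108, array([190.96296296, 208.58333333]), array([197.95166435, 214.28498041]), array([184.04766689, 202.94157309])) [array([ 0.5194, -0.068 ,  0.1094]), array([ 0.4915, -0.0719,  0.1108]), array([ 0.506 , -0.0578,  0.0653]), array([ 0.529 , -0.0773,  0.1488]), array([ 0.5495, -0.0647,  0.1107])]
```

```bash
python3 -c "
from station import *
print(hand_in())"
```

```text
the job is handed in; nothing more can be done
None
```

I turned the blue plate over to its far stop, copper rings up, let go of the handle and handed the job in. The yellow and green plates look unmoved in the last top view, but the hand-in gave no verdict.

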